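# Set the bench lap to its fifth speed and start it

## Task

The glass bench lap is to run at its fifth speed. Push the pointer handle of the speed selector round clockwise with a fingertip, without pinching it, until it rests on the fifth tick after the off mark; then press the small start button fully in and let it come out again, with the speed still at five. Leave the mushroom stop button alone and do not move the jar, the glass cylinder or the bottle.

Things in the scene. Friction and masses are not known exactly. Their poses are not given: they have to be found in the camera images.
- lap: Bench lap for glass, fixed to the bench: grey cabinet 300 mm deep, 460 mm wide, 130 mm high, with a flat steel deck on top. Origin under its centre; x points to its back, away from the operator, y to its left, z up. Left half: the grinding pan. Right half of the deck: speed selector at (40, -145) mm, start button at (-70, -90) mm, mushroom stop button at (-90, -185) mm.
- pan (a point): Centre of the round white splash pan, 244 mm across, at the height of its rim, 50 mm above the deck; an aluminium lap disc with a dark pad lies in it. From the cabinet's far left corner a thin copper drip tube rises 81 mm above the deck and ends over the disc.
- selector (a joint): Turn of the speed selector about its vertical axis, rad, growing clockwise seen from above. It clicks into seven rests 30 degrees (0.524 rad) apart: 0 = off, 0.524 = first speed ... 2.618 = fifth, 3.142 = sixth. A spring detent pulls it to the nearest rest once past the middle between two; leaving a rest takes 0.15 to 0.2 N m. At the start it is in off or one of the first three speeds.
- selector_axis (a point): Point on the selector's turning axis at the top of its black handle, 29 mm above the deck. The handle is a straight bar 62 mm long, 13 mm wide (8 mm over its last 6 mm), its sides upright from 4 to 29 mm above the deck, on a round skirt 44 mm across, 4 mm high. It reaches 42 mm from the axis on its pointing side (nose, with a white line on top) and 20 mm on the other (tail).
- selector_nose (a point): Point on top of the handle at the end of its nose, 42 mm from the axis, 29 mm above the deck; turns with the handle.
- dial_off (a point): The off mark, a small black ring on the flat aluminium dial plate (124 mm across, round the selector), to the left (+y of lap) of the axis, 52 mm from it, at deck height. Six black ticks, each longer than the one before, follow it clockwise 30 degrees apart: the third lies at the back (+x), the sixth on the right.
- dial_fifth (a point): The fifth tick after off on the dial plate, 52 mm from the selector's axis, at deck height: where the nose must point.
- nose_ccw_face: Half of the handle bar on its anticlockwise side (the side to push for turning clockwise). Origin on the selector axis at deck height; its x axis points along the nose, z up.
- nose_cw_face: The other half of the handle bar, on its clockwise side; same origin and axes. Finger forces on both halves at once count as pinching.
- start (a joint): Travel of the start button, m: 0 = out, 0.006 = fully in. A spring brings it out again; 1.5 N starts to move it, 5 N takes it fully in.
- start_top (a point): Centre of the top of the start button: a black round cap 24 mm across in a round steel collar 40 mm across and 12 mm high. The cap's top is 22 mm above the deck, 10 mm above the collar.
- stop (a joint): Travel of the mushroom stop button, m: 0 = out. It must not be pressed.
- stop_top (a point): Top centre of the mushroom stop button: head 40 mm across, 34 mm above the deck.
- jar_mid (a point): Centre of a small loose glass jar of polishing compound, 52 mm across, 50 mm high, standing on the deck behind the controls.
- tumbler_mid (a point): Centre of a loose open glass cylinder, 70 mm across, 150 mm high, standing on the bench to the right of the lap.
- bottle_mid (a point): Centre of a loose white squeeze bottle, 60 mm across, 160 mm high, standing on the bench to the right of the lap.

How it is judged:
By the outcome, as a careful person would: the job done as asked, in the order asked, and still so for the second after the job is handed in, with the robot touching nothing.
It also fails if it takes over 42 s, if anything falls off the work surface, if the arm or the gripper's body presses on something with over 40 N, if the wrist force passes 120 N, or if a joint passes its speed limit or range.

## Robot

A 6-joint arm with a two-finger parallel gripper is mounted at the origin on the work surface. World frame = base frame: x ahead of the robot, y to its left, z up, the work surface at z = 0. Lengths are in mm, angles in rad, forces in N, time in s.
With the tool pointing down it reaches from about 350 to 725 mm from the base axis. Payload 6 kg.
Tool frame: the origin (TCP) lies on the centre line of the jaws, within the pads' length; the fingertips stand 22 mm ahead of it and the grasp point (between the pads) lies 3 mm ahead of it; z points along the fingers, y is the line along which they close (so a half turn about z gives the same grasp; the last joint's range is limited). The gripper opens to 85 mm and grips with 20 to 120 N. Pads are 22 mm wide; open, the fingers measure 114 mm over their backs; the gripper's body (76 mm by 85 mm) begins 54 mm behind the grasp point. The pads swing forward as they close: fully open they stand 13 mm farther back than shut.
Start: joints at [-0.817, 0.04, 0.085, 0, -1.615, -0.334], TCP at [244.554, -547.877, 253.261] pointing down, gripper open.
Joint ranges: [-2.56, 2.56], [-1.29, 2.01], [-1.08, 1.49], [-3.29, 1.98], [-2.81, -0.18], [-2.99, 2.99]. Speed limits (rad/s): [2.57, 2.57, 3.01, 3.14, 3.14, 3.14].

## Interface

Orientations are given as [roll, pitch, yaw] about the fixed x, y, z axes, in that order (R = Rz(yaw) Ry(pitch) Rx(roll)).
In Python, from bench import manip gives the robot as it stands. The module is installed in compiled form; this text tells all that it offers.
- The arm moves only by the tool drive_tool, never from a script. Its argument "plan" is one flat list of numbers, 6 for each row, row after row: the shift along the tool's x, y, z in mm, then the turn, a rotation vector about the tool's x, y, z in degrees. A call has 1 to 20 rows; each row shifts and turns the commanded pose from where the row before left it, along the tool's axes as they then stand; what a row does not reach is not made up. A row lasts 1/8 s, in which the tool goes at most 62.5 mm and 10.7 degrees, less where a joint would pass 70% of its speed; a pose out of reach is approached as far as the arm can. A call with a gripper value outside its range is refused whole. "hand" is the opening, from -1 (shut) to 1 (fully open), set as the call begins (left out, the last holds). The fingers move at their own pace and stop on an object; "grip_force" is the grip in N (left out, the last holds). Time passes only in rows, so rows that do not move let the fingers close. It gives the time, the measured TCP pose, the force, the opening and the grip force at its end, in the units of the state.
- manip.observe(): the state, without advancing time (a new reading comes with each control period).
- manip.camera(name): name is "scene" or "top"; returns the picture (420x560x3 uint8, red, green, blue); there is no depth.
- manip.get_calibration(name): a dict with "fov_y" (degrees; the focal length in pixels is half the picture's height over the tangent of half this angle, whatever the lens; pixels are square), "cx", "cy" (the principal point, pixels), "rvec" (rotation vector, rad) and "tvec" (3), from world to camera coordinates, as OpenCV has them. Camera axes: x right, y down, z forward; pixel columns grow to the right and rows downward; lengths in mm; the calibration is good to about 2 mm. A picture is of the moment at which its call begins. get_calibration takes no time and is no camera call.
- manip.finish_job(): hands the job in; it is judged then, once.
The state is a dict: "time_s": time; "joints": joint angles; "joint_velocities": joint speeds; "effort": joint torques, N m; "ee_pos": TCP position; "eef_rot": TCP orientation; "force": force on the tool from outside, world axes, zero at the start; "wrist_torque": the same for the moment, N m; "opening": opening from 0.0 (shut) to 1.0 (fully open); "grip_force": force on a finger pad.
Only numpy, scipy, OpenCV 4.12 (cv2) and the standard library are available. Lean on these libraries where they do the work, as an engineer would, in place of code of your own. Each camera call takes 0.05 s, during which the arm holds its last target. There are 200 camera calls.

## Working session

There is one attempt and no reset: what is moved stays moved. The work goes in short steps, Python scripts to look and compute and a tool call to move; the robot and the scene stay as the last step left them, time stands still between calls to the robot, and variables do not carry over. Pictures are saved under pics/ and viewed, at most 10 in all, crops included, and the job is handed in when it is done.

Besides the shell and the picture viewer there is one more tool, called after "Call:" as a command line: name --argument value ..., lists and objects as JSON in quotes. drive_tool: Moves the arm, as the interface text tells. Its arguments: {"type":"object","properties":{"plan":{"type":"array","items":{"type":"number"}},"hand":{"type":"number"},"grip_force":{"type":"number"}},"required":["plan"]}

```bash
mkdir -p pics; python3 - <<'E'
from bench import manip
import cv2
for n in("scene","top"):
    im=manip.camera(n); cv2.imwrite(f"pics/{n}0.png",im[:,:,::-1]); print(n,manip.get_calibration(n))
s=manip.observe();print(s["ee_pos"],s["eef_rot"],s["time_s"],s["opening"])
E
```

```text
scene {'fov_y': 57.568911558223085, 'cx': 278.0062572627247, 'cy': 214.22776891307643, 'rvec': array([ 1.21107331,  2.347679  , -0.93670785]), 'tvec': array([ 338.36113066, -242.02850162, 1204.00013747])}
top {'fov_y': 45.18696990892505, 'cx': 284.17953667251464, 'cy': 204.36177109037914, 'rvec': array([ 2.17527371, -2.16845362,  0.12575016]), 'tvec': array([  -8.22441305,  590.76175788, 1141.9964076 ])}
[ 244.50095397 -547.65093644  252.38978486] [ 3.14004531e+00 -1.21075810e-04 -2.72176211e+00] 0.1 0.9970810985784776
```

View pics/top0.png

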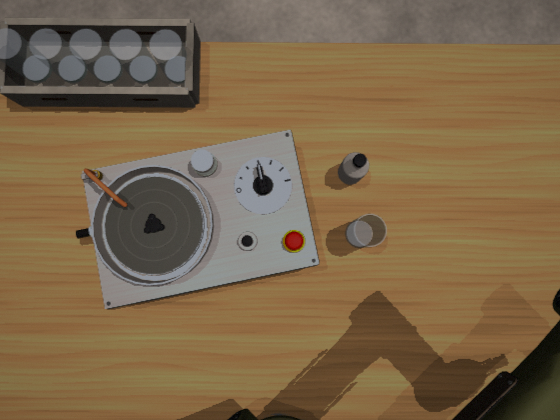

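View pics/scene0.png

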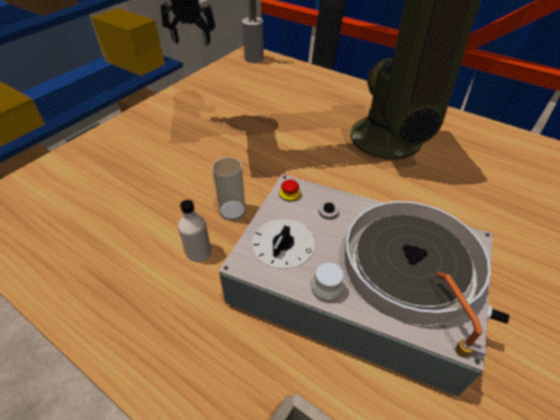

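The top view shows the lap: dial at about (263,185), nose pointing up near (258,162), start at (247,241), stop at (293,241), jar at (203,162). The next step is an enlarged crop.

```bash
cat > h.py <<'E'
import numpy as np,cv2
from bench import manip
def cal(n):
    c=manip.get_calibration(n);f=210/np.tan(np.radians(c["fov_y"]/2))
    return np.array([[f,0,c["cx"]],[0,f,c["cy"]],[0,0,1]]),c["rvec"],c["tvec"]
def ray(n,uv,z):
    K,r,t=cal(n);R=cv2.Rodrigues(r)[0];C=-R.T@t
    d=R.T@np.linalg.solve(K,[*uv,1]);return C+d*(z-C[2])/d[2]
def proj(n,P):
    K,r,t=cal(n);return cv2.projectPoints(np.float64(P).reshape(-1,1,3),r,t,K,None)[0][:,0]
def crop(src,x,y,w,h,s,out):
    cv2.imwrite(out,cv2.resize(cv2.imread(src)[y:y+h,x:x+w],None,fx=s,fy=s,interpolation=cv2.INTER_CUBIC))
E
python3 - <<'E'
from h import *
crop("pics/top0.png",190,125,133,100,6,"pics/c1.png")
for k,uv,z in [("bl",(291,133),130),("br",(316,264),130),("fl",(107,304),130),("pl",(84,173),130),("axis",(263,185),159),("nose",(258,162),159),("start",(247,241),152),("stop",(293,241),164),("jar",(202,156),180)]:
    print(k,ray("top",uv,z).round(1))
E
```

```text
bl [735.4 -19.7 130. ]
br [454.4 -72.6 130. ]
fl [370.8 362.1 130. ]
pl [646.  421.9 130. ]
axis [617.5  39.  159. ]
nose [666.   49.8 159. ]
start [501.6  71.5 152. ]
stop [501.4 -23.3 164. ]
jar [673.9 163.5 180. ]
```

View pics/c1.png

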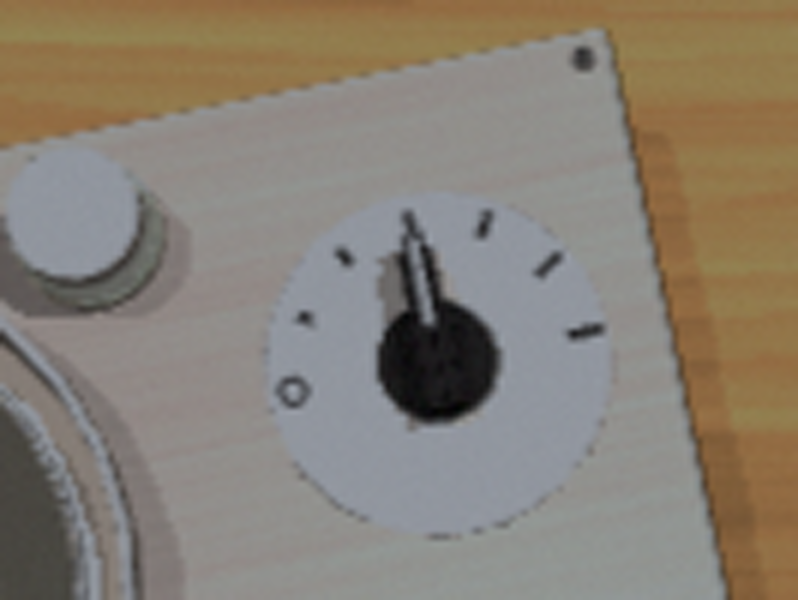

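The crop shows the selector at the third tick: nose tip at about (410,225), ticks off (292,392), 3 (408,222), 4 (485,224), 5 (548,264), 6 (586,332). Next I fit the lap pose.

```bash
python3 - <<'E'
from h import *
from scipy.optimize import least_squares
c=np.array([(292,392),(305,318),(344,257),(408,222),(485,224),(548,264),(586,332)])
uv=(c+.5)/6-.5+[190,125]
A=np.array([40,-145.])
L=[[A[0]+52*np.sin(k*np.pi/6),A[1]+52*np.cos(k*np.pi/6),130] for k in range(7)]
L+=[[-70,-90,152],[-90,-185,164]]
uv=np.vstack([uv,[(247,240.5),(293,240.5)]]);L=np.array(L)
def W(p,L):
    R=np.array([[np.cos(p[2]),-np.sin(p[2])],[np.sin(p[2]),np.cos(p[2])]])
    L=np.atleast_2d(L);return np.c_[L[:,:2]@R.T+p[:2],L[:,2]]
r=least_squares(lambda p:(proj("top",W(p,L))-uv).ravel(),[560,170,.2],x_scale=[1,1,.01])
p=r.x;print(p,r.fun.reshape(-1,2).round(1).tolist())
np.save("p.npy",p)
for n,q in dict(axis=[40,-145,159],nose3=[82,-145,159],start=[-70,-90,152],stop=[-90,-185,164],tail=[20,-145,159],
  nose5=[40+42*.5,-145-42*.866,159],bl=[150,-230,130],br=[-150,-230,130],fl=[-150,230,130]).items():
    w=W(p,q);print(n,w.round(1),proj("scene",w).round(0),proj("top",w).round(0))
for k,u,v,z in [("jar",202,156,180)]: print(k,ray("top",(u,v),z))
for a,z in (((160,349),0),((197,250),0),((231,210),0)): print("scene",a,ray("scene",a,z).round())
crop("pics/scene0.png",200,150,160,120,5,"pics/c2.png")
s=manip.observe();print(cv2.Rodrigues(np.array([0,0,s["eef_rot"][2]]))[0]@np.diag([1,-1,-1]))
E
```

```text
[5.53183282e+02 1.74429585e+02 2.04165337e-01] [[0.6, -0.1], [-0.7, -0.2], [-0.2, -0.4], [0.4, -0.1], [0.1, 0.3], [0.0, 0.5], [-0.7, 0.3], [-0.3, -0.1], [0.8, -0.1]]
axis [[621.8  40.6 159. ]] [[283. 232.]] [[262. 183.]]
nose3 [[662.9  49.1 159. ]] [[274. 248.]] [[258. 163.]]
start [[502.9  72.1 152. ]] [[329. 205.]] [[247. 240.]]
stop [[502.6 -25.  164. ]] [[290. 182.]] [[294. 240.]]
tail [[602.2  36.5 159. ]] [[287. 225.]] [[264. 192.]]
nose5 [[649.7   9.2 159. ]] [[261. 234.]] [[277. 170.]]
bl [[746.7 -20.4 130. ]] [[217. 270.]] [[291. 128.]]
br [[452.9 -81.2 130. ]] [[282. 172.]] [[320. 265.]]
fl [[359.7 369.2 130. ]] [[494. 233.]] [[103. 309.]]
jar [673.88929763 163.5027058  180.        ]
scene (160, 349) [888. -61.   0.]
scene (197, 250) [ 671. -170.    0.]
scene (231, 210) [ 525. -190.    0.]
[[-0.91315802 -0.40760572  0.        ]
 [-0.40760572  0.91315802  0.        ]
 [ 0.          0.         -1.        ]]
```

View pics/c2.png

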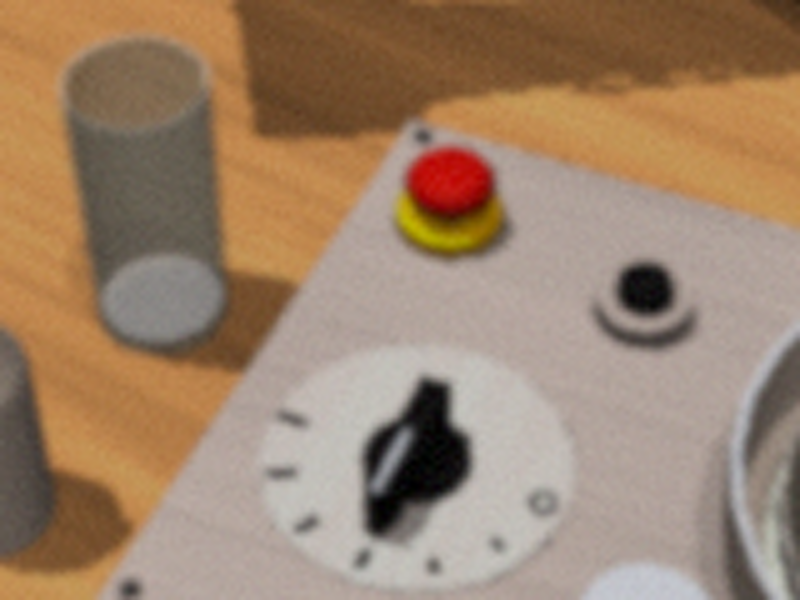

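```bash
python3 - <<'E'
from h import *
from scipy.optimize import least_squares
f=lambda c,x,y,s:(np.array(c)+.5)/s-.5+[x,y]
ct=f([(292,392),(305,318),(344,257),(408,222),(485,224),(548,264),(586,332),(603,30)],190,125,6)
cs=f([(543,503),(498,544),(433,567),(362,558),(307,524),(282,472),(292,418),(410,120),(645,288),(450,174)],200,150,5)
D=[[40+52*np.sin(k*np.pi/6),-145+52*np.cos(k*np.pi/6),130] for k in range(7)]
LT=np.array(D+[[150,-230,130],[-70,-90,152],[-90,-185,164],[-150,-230,130],[-150,230,130]])
UT=np.vstack([ct,[(247,240.5),(293,240.5),(319,264.5),(105,308)]])
LS=np.array(D+[[-150,-230,130],[-70,-90,152],[-90,-185,164]]);US=cs
def W(p,L):
    R=np.array([[np.cos(p[2]),-np.sin(p[2])],[np.sin(p[2]),np.cos(p[2])]])
    return np.c_[L[:,:2]@R.T+p[:2],L[:,2]]
def pj(n,P,k):
    K,r,t=cal(n);return cv2.projectPoints(P,r,t,K,np.array([k,0,0,0.]))[0][:,0]
for mode in ("both","top","scene"):
  def res(p):
    a=(pj("top",W(p,LT),p[3])-UT).ravel();b=(pj("scene",W(p,LS),p[4])-US).ravel()
    return np.r_[a*(mode!="scene"),b*(mode!="top"),p[3:]*3]
  r=least_squares(res,[553,174,.2,0,0],x_scale=[1,1,.01,.1,.1],loss="soft_l1")
  print(mode,r.x.round(3),abs(r.fun).max().round(2)); print(res(r.x)[:-2].reshape(-1,2).round(1).tolist())
  print(W(r.x,np.array([[40,-145,159],[-70,-90,152]])).round(1))
  if mode=="both":np.save("p.npy",r.x)
E
```

```text
both [ 5.53679e+02  1.74367e+02  2.03000e-01 -5.90000e-02 -2.42000e-01] 1.82
[[0.6, -0.3], [-0.6, -0.4], [-0.1, -0.6], [0.5, -0.2], [0.2, 0.2], [0.1, 0.4], [-0.6, 0.2], [1.4, -1.7], [-0.3, -0.3], [0.8, -0.2], [1.0, 0.1], [0.1, 0.0], [-0.2, 0.0], [0.4, 0.7], [0.1, 0.3], [0.1, 0.3], [0.2, -0.1], [0.5, 0.1], [1.1, 0.5], [0.3, -1.0], [0.3, -1.8], [0.5, -1.8]]
[[622.1  40.4 159. ]
 [503.2  72.1 152. ]]
top [ 5.53268e+02  1.74991e+02  2.03000e-01 -6.90000e-02  0.00000e+00] 1.47
[[0.4, -0.1], [-0.9, -0.2], [-0.4, -0.4], [0.2, -0.0], [-0.1, 0.4], [-0.1, 0.6], [-0.9, 0.4], [1.1, -1.5], [-0.6, -0.1], [0.5, 0.0], [0.7, 0.3], [0.1, 0.0], [0.0, 0.0], [0.0, 0.0], [0.0, 0.0], [0.0, 0.0], [0.0, 0.0], [0.0, 0.0], [0.0, 0.0], [0.0, -0.0], [0.0, -0.0], [0.0, -0.0]]
[[621.6  41.  159. ]
 [502.8  72.7 152. ]]
scene [ 5.54051e+02  1.73891e+02  2.03000e-01  0.00000e+00 -2.04000e-01] 1.81
[[0.0, -0.0], [-0.0, -0.0], [0.0, -0.0], [0.0, -0.0], [0.0, 0.0], [0.0, 0.0], [-0.0, -0.0], [0.0, -0.0], [-0.0, -0.0], [0.0, -0.0], [0.0, -0.0], [-0.0, 0.0], [-0.5, 0.1], [0.1, 0.7], [-0.2, 0.3], [-0.2, 0.4], [-0.2, -0.0], [0.2, 0.1], [0.8, 0.5], [-0.0, -1.0], [-0.0, -1.8], [0.2, -1.8]]
[[622.5  39.9 159. ]
 [503.6  71.6 152. ]]
```

The two cameras agree to about 1 mm: axis (622, 40.5), start (503, 72), lap yaw 0.203. I'll shut the hand and move to a point left of the nose, still high.

Call:
drive_tool --plan '[-39,25.7,0,0,0,0,-39,25.7,0,0,0,0,-39,25.7,0,0,0,0,-39,25.7,0,0,0,0,-39,25.7,0,0,0,0,-39,25.7,0,0,0,0,-39,25.7,0,0,0,0,-39,25.7,0,0,0,0,-39,25.7,0,0,0,0,-39,25.7,0,0,0,0,-39,25.7,0,0,0,0,-39,25.7,0,0,0,0,-39,25.7,0,0,0,0,-39,25.7,0,0,0,0,-39,25.7,0,0,0,0,-36,25.7,0,0,0,0,0,0,0,0,0,6.2,0,0,0,0,0,6.2,0,0,0,0,0,0]' --hand -1

```text
time_s: 2.48
ee_pos: [643.9, 80.9, 252.6]
eef_rot: [3.142, -0.001, -2.937]
force: [0.0, -0.7, -0.3]
opening: 0.001
grip_force: 0.0
```

```bash
cat > st.py <<'E'
from h import *
from scipy.spatial.transform import Rotation as Ro
p=np.load("p.npy")
s=manip.observe();R=Ro.from_euler("xyz",s["eef_rot"]).as_matrix();e=s["ee_pos"]
def W(q): return np.r_[Ro.from_euler("z",p[2]).as_matrix()[:2,:2]@np.array(q[:2])+p[:2],q[2]]
ax=W([40,-145,159]);st=W([-70,-90,152])
def err(t): return (R.T@(np.array(t)-e)).round(1)
E
cat > s.py <<'E'
from st import *
print(s["time_s"],e.round(1),s["eef_rot"].round(3),s["force"].round(1),s["joints"].round(2),s["opening"])
E
python3 s.py; python3 -c "
from st import *
c,q=np.cos(p[2]),np.sin(p[2]);print(err([ax[0]+30*c-35*q,ax[1]+30*q+35*c,168]))"
```

```text
2.475 [643.9  80.9 252.6] [ 3.142e+00 -1.000e-03 -2.937e+00] [ 0.  -0.7 -0.3] [ 0.43  0.17  0.23 -0.   -1.63 -1.8 ] 0.000985720902669922
[-0.5 -0.3 84.6]
```

Call:
drive_tool --plan '[-0.5,0,20,0,0,0,0,0,20,0,0,0,0,0,20,0,0,0,0,0,15,0,0,0,0,0,9,0,0,0,0,0,0,0,0,0]'

```text
time_s: 3.22
ee_pos: [644.4, 80.7, 168.6]
eef_rot: [-3.141, -0.001, -2.938]
force: [0.2, -0.2, 0.5]
opening: 0.001
grip_force: 0.0
```

```bash
python3 s.py; python3 - <<'E'
from h import *
a=manip.camera("top")[:,:,::-1];b=manip.camera("scene")[:,:,::-1]
z=lambda i,x,y,w,h,s:cv2.resize(i[y:y+h,x:x+w],None,fx=s,fy=s,interpolation=cv2.INTER_CUBIC)
cv2.imwrite("pics/d.png",np.hstack([z(a,210,140,80,100,5),z(b,240,180,80,100,5)]))
E
```

```text
3.225 [644.4  80.7 168.6] [-3.141e+00 -1.000e-03 -2.938e+00] [ 0.2 -0.2  0.5] [ 0.43  0.18  0.08 -0.   -1.47 -1.8 ] 0.0005040175532519429
```

View pics/d.png

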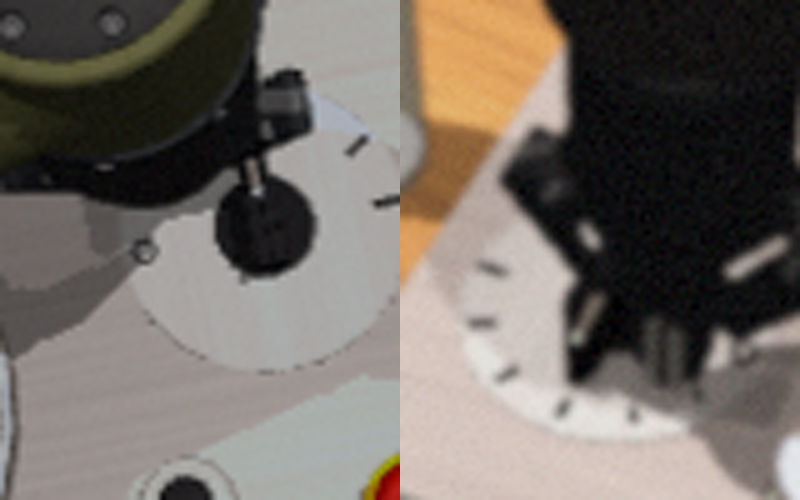

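The pictures show the selector still at the third tick. The shut fingertip stands just left of the nose, low enough and clear of the jar. I'll close in until it touches.

Call:
drive_tool --plan '[0,-6,0,0,0,0,0,-3,0,0,0,0,0,-2,0,0,0,0,0,-1,0,0,0,0,0,0,0,0,0,0]'

```text
time_s: 3.95
ee_pos: [646.9, 69.0, 169.3]
eef_rot: [3.141, -0.0, -2.938]
force: [0.4, 0.0, 0.2]
opening: -0.003
grip_force: 0.0
```

Call:
drive_tool --plan '[0,-2,0,0,0,0,0,0,0,0,0,0]'

```text
time_s: 4.2
ee_pos: [647.4, 67.0, 169.3]
eef_rot: [3.142, -0.0, -2.938]
force: [0.3, 0.6, -0.4]
opening: 0.006
grip_force: 0.0
```

Call:
drive_tool --plan '[0,-1.5,0,0,0,0,0,0,0,0,0,0]'

```text
time_s: 4.45
ee_pos: [647.6, 66.1, 169.2]
eef_rot: [3.141, 0.0, -2.938]
force: [-0.1, 1.9, -0.1]
opening: 0.002
grip_force: 1.1
```

Call:
drive_tool --plan '[0,-1.5,0,0,0,0,0,0,0,0,0,0]'

```text
time_s: 4.7
ee_pos: [647.9, 65.2, 169.2]
eef_rot: [3.14, 0.0, -2.937]
force: [-1.4, 5.2, -0.4]
opening: -0.0
grip_force: 2.7
```

Call:
drive_tool --plan '[0,-1.5,0,0,0,0,0,0,0,0,0,0]'

```text
time_s: 4.95
ee_pos: [648.2, 64.6, 169.2]
eef_rot: [3.139, 0.001, -2.937]
force: [-1.2, 7.8, 1.0]
opening: 0.003
grip_force: 4.0
```

Call:
drive_tool --plan '[-1.45,-2.7,0,0,0,5,-1.45,-2.7,0,0,0,5,-1.45,-2.7,0,0,0,5,-1.45,-2.7,0,0,0,5,-1.45,-2.7,0,0,0,5,-1.45,-2.7,0,0,0,5,0,0,0,0,0,0]'

```text
time_s: 5.82
ee_pos: [656.8, 48.4, 169.2]
eef_rot: [3.138, -0.0, 2.822]
force: [-1.5, 7.3, 0.9]
opening: 0.001
grip_force: 3.6
```

```bash
cat > look.py <<'E'
import sys
from st import *
a=manip.camera("top")[:,:,::-1];b=manip.camera("scene")[:,:,::-1]
z=lambda i,x,y,w,h,s:cv2.resize(i[y:y+h,x:x+w],None,fx=s,fy=s,interpolation=cv2.INTER_CUBIC)
cv2.imwrite(sys.argv[1],np.hstack([z(a,220,140,80,100,5),z(b,240,180,80,100,5)]))
d=e-ax;n=Ro.from_euler("z",p[2]).as_matrix()[:2,:2].T@d[:2]
print("tcp in lap rel axis",n.round(1),"joints",s["joints"].round(2),"toolx rel lap deg",np.degrees(s["eef_rot"][2]-p[2]).round(1),e.round(1))
E
python3 look.py pics/e.png
```

```text
tcp in lap rel axis [35.7  0.8] joints [ 0.38  0.2   0.11 -0.   -1.48 -2.27] toolx rel lap deg 150.0 [656.8  48.4 169.2]
```

View pics/e.png

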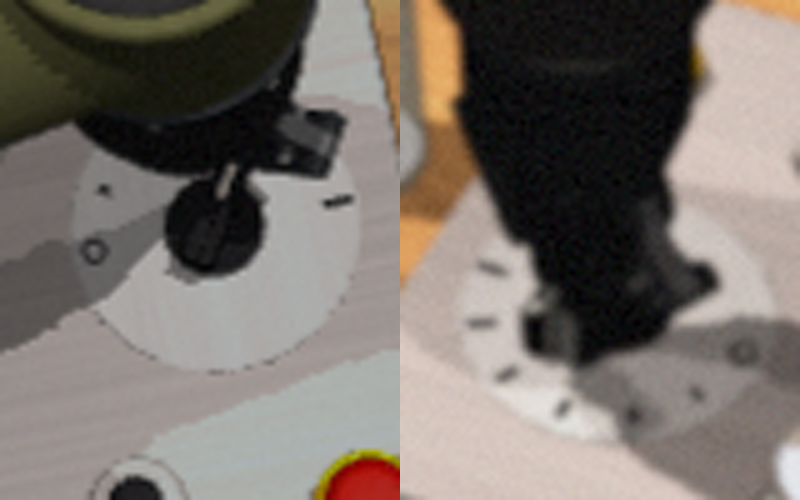

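The selector is about at the fourth tick: the white line in the left crop runs from (222,198) to (232,165), about 17° right of up. I'll push on past the middle to the fifth.

Call:
drive_tool --plan '[-1.45,-2.7,0,0,0,5,-1.45,-2.7,0,0,0,5,-1.45,-2.7,0,0,0,5,-1.45,-2.7,0,0,0,5,0,0,0,0,0,0]'

```text
time_s: 6.55
ee_pos: [657.2, 33.8, 169.3]
eef_rot: [-3.141, 0.0, 2.473]
force: [0.2, -0.2, 0.3]
opening: 0.004
grip_force: 0.0
```

```bash
python3 look.py pics/f.png
```

```text
tcp in lap rel axis [ 33.  -13.5] joints [ 0.35  0.2   0.1   0.   -1.48 -2.59] toolx rel lap deg 130.1 [657.2  33.8 169.3]
```

View pics/f.png

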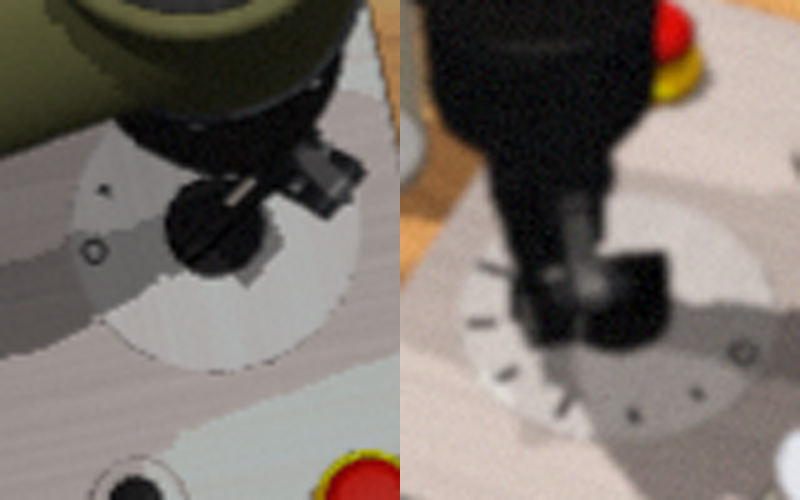

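The selector snapped to the fifth tick (line from (230,207) to (262,178), 48° right of up; 48° expected), and the finger is free. I'll back off, lift and turn back.

Call:
drive_tool --plan '[0,8,0,0,0,0,0,8,0,0,0,0,0,0,-20,0,0,0,0,0,-25,0,0,0,0,0,-25,0,0,0,0,0,0,0,0,-10,0,0,0,0,0,-10,0,0,0,0,0,-10,0,0,0,0,0,-10,0,0,0,0,0,-10,0,0,0,0,0,0]'

```text
time_s: 8.02
ee_pos: [667.3, 46.9, 240.9]
eef_rot: [-3.142, 0.002, -2.94]
force: [0.5, -0.0, -0.0]
opening: 0.001
grip_force: 0.0
```

```bash
python3 s.py; python3 -c "
from st import *
print(st,err([st[0],st[1],e[2]]))"
```

```text
8.025 [667.3  46.9 240.9] [-3.142e+00  2.000e-03 -2.940e+00] [ 0.5 -0.  -0. ] [ 0.37  0.22  0.26  0.   -1.61 -1.74] 0.0012671796016072584
[503.24251877  72.11114577 152.        ] [155.7  57.6  -0.2]
```

Call:
drive_tool --plan '[26,9.6,0,0,0,0,26,9.6,0,0,0,0,26,9.6,0,0,0,0,26,9.6,0,0,0,0,26,9.6,0,0,0,0,25.7,9.6,0,0,0,0,0,0,20,0,0,0,0,0,20,0,0,0,0,0,15,0,0,0,0,0,6,0,0,0,0,0,0,0,0,0]'

```text
time_s: 9.4
ee_pos: [503.0, 71.7, 177.7]
eef_rot: [-3.141, -0.001, -2.939]
force: [-0.2, 0.2, 0.1]
opening: 0.004
grip_force: 0.0
```

```bash
python3 look.py pics/g.png
```

```text
tcp in lap rel axis [-110.3   54.6] joints [ 0.54 -0.2  -0.28  0.   -1.49 -1.91] toolx rel lap deg -180.0 [503.   71.7 177.7]
```

View pics/g.png

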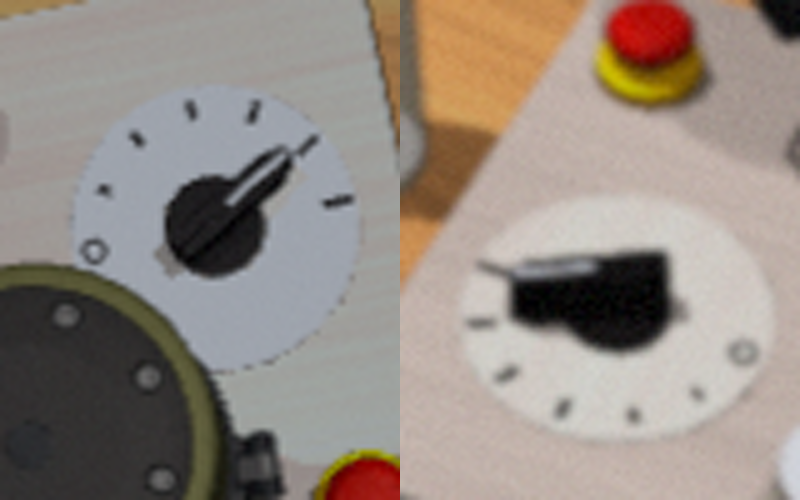

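The nose points at the fifth tick (308,145), and the mushroom button is clear of the hand. Next I press the start button.

Call:
drive_tool --plan '[0,0,2,0,0,0,0,0,2,0,0,0,0,0,2,0,0,0,0,0,0,0,0,0]'

```text
time_s: 10.0
ee_pos: [503.0, 71.9, 172.6]
eef_rot: [3.142, 0.001, -2.938]
force: [-0.8, 0.1, 1.9]
opening: 0.001
grip_force: 1.1
```

Call:
drive_tool --plan '[0,0,2,0,0,0,0,0,2,0,0,0,0,0,0,0,0,0]'

```text
time_s: 10.38
ee_pos: [503.1, 71.9, 168.6]
eef_rot: [3.142, 0.001, -2.938]
force: [-1.7, 0.6, 4.6]
opening: 0.001
grip_force: 2.3
```

Call:
drive_tool --plan '[0,0,2,0,0,0,0,0,1,0,0,0,0,0,0,0,0,0]'

```text
time_s: 10.75
ee_pos: [503.2, 71.9, 167.9]
eef_rot: [-3.141, 0.002, -2.938]
force: [-8.0, 1.9, 15.9]
opening: 0.003
grip_force: 7.3
```

Call:
drive_tool --plan '[0,0,1,0,0,0,0,0,0,0,0,0]'

```text
time_s: 11.0
ee_pos: [503.2, 71.9, 167.9]
eef_rot: [-3.141, 0.003, -2.938]
force: [-9.8, 1.6, 18.6]
opening: -0.0
grip_force: 9.3
```

The force rose steeply at 168 mm, so the button is fully in. I'll lift straight off and up.

Call:
drive_tool --plan '[0,0,-4,0,0,0,0,0,-10,0,0,0,0,0,-25,0,0,0,0,0,-40,0,0,0,30,0,-30,0,0,0,40,0,0,0,0,0,0,0,0,0,0,0,0,0,0,0,0,0]'

```text
time_s: 12.0
ee_pos: [434.3, 57.8, 272.9]
eef_rot: [3.141, -0.001, -2.938]
force: [0.1, 0.3, 0.2]
opening: 0.001
grip_force: 0.0
```

```bash
python3 s.py; python3 - <<'E'
from h import *
b=manip.camera("scene")[:,:,::-1];cv2.imwrite("pics/z.png",b);crop("pics/z.png",180,140,180,135,4,"pics/z2.png")
E
```

```text
12.0 [434.3  57.8 272.9] [ 3.141e+00 -1.000e-03 -2.938e+00] [0.1 0.3 0.2] [ 0.6  -0.4  -0.26 -0.   -1.71 -1.96] 0.0014742412829103673
```

View pics/z2.png

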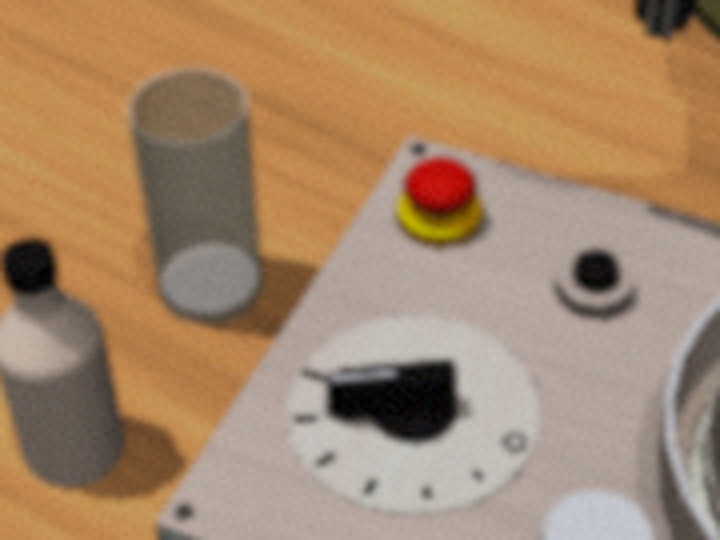

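The picture shows the start cap out again at (597,270), the stop button and loose objects where they were, and the nose tip at about (330,380), against (324,376) predicted for the fifth tick. The hand is clear, so I hand in the job.

```bash
python3 -c "
from bench import manip
print(manip.finish_job())"
```

```text
the job is handed in; nothing more can be done
None
```

I pushed the selector from the third tick to the fifth with the shut fingertip, pressed the start button fully in and let it come out, and handed the job in at about 12 s; the stop button, jar, cylinder and bottle were left alone. No verdict came back.

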